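Rake a dropped press die out from under a display riser

TASK

A brass press die has slid under the low clear riser. Take the red-handled probe, slide its blade in over the die, feel gently for the back wall, let the lip down behind the die and drag it out until the whole die lies flat on the bench, well clear in front of the riser. Then lay the probe down flat on the bench, touching neither the riser nor the die. Be gentle with the die and the riser, never touch the die with the gripper, and leave the other things where they are.

Things in the scene. Friction and masses are not known exactly. Their poses are not given: they have to be found in the camera images.
- die_center (a point): Centre of the dropped die: loose flat brass disc 32 mm across, 6 mm thick (about 45 g), lying on the bench under the riser with an 7 to 8.5 mm gap between its edge and the back wall. This point is at mid-thickness, 3 mm above the bench when flat; z is the disc's axis.
- riser: Low fixed riser, open only at its front. Clear plate 100 mm deep (x), 230 wide (y), underside 20 mm and top 26 mm above the bench, on blue 6 mm side and back walls; three 54 mm tall jars on its ends (|y| over 84 mm). Origin on the bench under the plate's centre; +x points front to back: front edge x = -50 mm, back wall's inner face x = 44 mm, side walls' inner faces y = +-109 mm.
- probe_grip (a point): Grip point of the loose probe (140 g): on the middle line of its upright red handle, 30 mm above its underside. Handle 60 mm long (x), 18 mm wide (y: grip across it), 0 to 48 mm above the underside. x axis along the blade to the tip, z up. A telescopic blade with a lip runs ahead from it (see probe).
- driver_stand: Black round stand 84 mm across and 34 mm high holding six slim coloured screwdrivers upright, about 114 mm tall in all. A bystander; its origin is the centre of its underside.
- dust_dome: Clear dust dome on a blue base 80 mm across, 69 mm tall. A bystander; its origin is the centre of its underside.
- blue_dish: Empty round blue dish, 84 mm across, 18 mm high. A bystander; its origin is the centre of its underside.
- tin: Flat round aluminium tin with a black top, 74 mm across, 28 mm high. A bystander; its origin is the centre of its underside.
- loupe: Small black eye loupe, 38 mm across, 34 mm high. A bystander; its origin is the centre of its underside.
- tweezers: Steel tweezers, 120 mm long, 3 mm high, lying flat. A bystander; its origin is the centre of its underside.
- die: The same die; origin at the centre of its underside, z up along its axis. It slides easily on the bench: dragging takes under 1 N.
- probe: The same probe; origin 30 mm below the grip point. Steel blade 14 mm wide, 3 mm thick, underside 5 and top 8 mm above the probe's underside. At its tip a lip 30 mm wide, 4 mm thick turns down level with the underside. Lip's front face is 135 to 165 mm ahead of the origin: the blade was pulled out by an amount that differs each time and is not measured; it stays there (slips only above 30 N).
Not all that is in view belongs to the job. What is meant by the probe is not green, and is the smaller of those in its own colour.

How it is judged (in metres and radians):
On the way:
1. the die has been drawn out and is clear in front of the riser (x of die_center in the frame of riser between -0.22 and -0.076 m and y of die_center in the frame of riser between -0.125 and 0.125 m), for 0.2 s.
At the end, for the whole second after the job is handed in: The die lies flat and still on the bench in front of the riser, its edge 10 mm or more clear of the front edge (centre within 170 mm of it, and within the riser's width). The probe lies still, flat on the bench (within 6 mm, 0.12 rad), touching neither riser nor die (all of step 1 and angle between each of die_center, probe_grip's own z axis and vertical below 0.12 rad and height (world z) of die_center below 0.007 m and linear speed of each of die, probe below 0.02 m/s and height (world z) of probe_grip between 0.024 and 0.036 m and contact force between probe and die below 0.05 N and contact force between probe and riser below 0.05 N).
It fails at once if the probe presses the die with more than 12 N (contact force between probe and die above 12 N).
It fails at once if the riser is bumped or loaded with more than 15 N (contact force between anything else and riser above 15 N).
It fails at once if the gripper touches the die (contact force between the fingers and die above 0.3 N).
It fails at once if another thing on the bench is moved more than 15 mm (distance of any of driver_stand, dust_dome, blue_dish, tin, loupe, tweezers from where it was at the start of the episode above 0.015 m).
It also fails if it takes over 64 s, if anything falls off the work surface, if the arm or the gripper's body presses on something with over 40 N, if the wrist force passes 120 N, or if a joint passes its speed limit or range.

ROBOT

A 6-joint arm with a two-finger parallel gripper is mounted at the origin on the work surface. World frame = base frame: x ahead of the robot, y to its left, z up, the work surface at z = 0. Lengths are in m, angles in degrees, forces in N, time in s.
With the tool pointing down it reaches from about 0.25 to 0.725 m from the base axis. Payload 9.7 kg.
Tool frame: the origin (TCP) lies midway between the tips of the shut fingers; the grasp point (between the pads) lies 19 mm behind it; x points along the fingers, y is the direction in which the jaws open and shut, and the axes are right-handed (so a half turn about x gives the same grasp; the last joint's range is limited). The gripper opens to 85 mm and grips with 20 to 120 N. Pads are 22 mm wide; open, the fingers measure 114 mm over their backs; the gripper's body (76 mm by 85 mm) begins 54 mm behind the grasp point. The pads swing forward as they close: fully open they stand 13 mm farther back than shut.
Start: joints at [-67.437, 4.979, 10.078, 95.1, 0, 90], TCP at [0.211, -0.508, 0.231] pointing down, gripper open.
Joint ranges: [-179.16, 179.16], [-48.56, 103.87], [-65.8, 70.77], [-126.05, 130.52], [-82.76, 87.17], [-180, 180]. Speed limits (degrees/s): [127.2, 127.2, 147.25, 180, 180, 180].

INTERFACE

Orientations are given as [roll, pitch, yaw] about the fixed x, y, z axes, in that order (R = Rz(yaw) Ry(pitch) Rx(roll)).
In Python, from workcell import bot, cams gives the robot as it stands.
- The arm moves only by the tool apply_moves, never from a script. Its argument "commands" is a list of rows, each a list of 5 numbers: the shift along the tool's x, y, z in m, then the turn about the tool's x in rad, then the opening, from -1 (shut) to 1 (fully open). In form: [[tx, ty, tz, roll, hand], ...]. A call has 1 to 12 rows; each row is the pose to reach, as a shift and turn from the pose measured when the call began, along the tool's axes at that moment; what a row does not reach only later rows make up. A row lasts 1/10 s, in which the tool goes at most 50 mm and 8.59 degrees, less where a joint would pass 70% of its speed; a pose out of reach is approached as far as the arm can. A call with a gripper value outside its range is refused whole. The fingers move at their own pace and stop on an object; "newtons" is the grip in N (left out, the last holds). Time passes only in rows, so rows that repeat a pose let the fingers close. It gives the time, the measured TCP pose, the force and the opening at its end, in the units of the state.
- bot.get_obs(): the state, without advancing time (a new reading comes with each control period).
- cams.camera(name): name is "side" or "top" or "wrist"; returns a dict with "frame" (420x560x3 uint8, blue, green, red), "depth" (420x560 float32, m along the optical axis (not along the pixel's ray), 0 where there is no reading), "camera_matrix" (3x3 intrinsics, pixels), "R" (3x3) and "t" (3): a world point X has camera coordinates R X + t; the wrist camera has in their place "mount" (4x4, takes a point from camera to tool coordinates, whose origin is the TCP and whose axes are the tool frame's). Camera axes: x right, y down, z forward; pixel columns grow to the right and rows downward; lengths in m; the calibration is good to about 2 mm. The wrist camera is an equidistant fisheye: a pixel r from the principal point sees the ray r / f radians off the axis. A picture is of the moment at which its call begins: read the wrist's pose just before it.
- bot.job_done(): hands the job in, once; it reports no verdict.
Trained networks look in the newest picture that a camera, given by its name, has taken for a name from the list of things; names that differ only in an ending like _2 or _b are one class to them, and where a whole thing is asked for, a point or a joint stands for the part that bears it (a point fixed in the world has none). Each returns a list of dicts, best first, with "confidence" (0 to 1); they miss things now and then, are a little off and sometimes report something else, mostly with a low value. They report only what shows in the picture. A call takes as long as a camera call. They do not tell look-alikes from the thing itself.
- cams.spot_in(name, camera): "rect" ([left, top, right, bottom] in pixels, round what is visible of it).
The state is a dict: "time": time; "q": joint angles; "qd": joint speeds; "joint_efforts": joint torques, N m; "ee_pos": TCP position; "tcp_rot": TCP orientation; "wrist_force": force on the tool from outside, world axes, zero at the start; "torque": the same for the moment, N m; "opening": finger opening in m.
Only numpy, scipy, OpenCV 4.12 (cv2) and the standard library are available. Lean on these libraries where they do the work, as an engineer would, in place of code of your own. Each camera call takes 0.05 s, during which the arm holds its last target. There are 200 camera calls.

## Working session

There is one attempt and no reset: what is moved stays moved. The work goes in short steps, Python scripts to look and compute and a tool call to move; the robot and the scene stay as the last step left them, time stands still between calls to the robot, and variables do not carry over. Pictures are saved under pics/ and viewed, about 8 in all and at most 12, crops included, and the job is handed in when it is done.

Besides the shell and the picture viewer there is one more tool, called after ">>>" as name([rows], argument=value, ...), one row to a line, values as JSON. apply_moves: Moves the arm, as the interface text tells. Its arguments: {"type":"object","properties":{"commands":{"type":"array"},"newtons":{"type":"number"}},"required":["commands"]}

```bash
mkdir -p pics; ls
cat > h.py <<'E'
import numpy as np, cv2
from workcell import bot, cams
def snap(c,fn=None):
    d=cams.camera(c)
    if fn: cv2.imwrite('pics/'+fn,d['frame'])
    return d
def world(d,u,v,z=None):
    K=d['camera_matrix'];R=d['R'];t=d['t'].ravel() if hasattr(d['t'],'ravel') else np.array(d['t'])
    ray=np.linalg.inv(K)@np.array([u,v,1.]);C=-R.T@t;w=R.T@ray
    if z is None:
        return C+w*d['depth'][int(round(v)),int(round(u))]
    return C+w*(z-C[2])/w[2]
E
python3 - <<'E'
from h import *
print(bot.get_obs())
for c in ('top','side'):
    d=snap(c,c+'0.png'); np.savez(c+'0.npz',**d)
    print(c,d['camera_matrix'].tolist(),(-d['R'].T@np.ravel(d['t'])).tolist())
    for n in ['die','riser','probe','driver_stand','dust_dome','blue_dish','tin','loupe','tweezers']:
        for r in cams.spot_in(n,c)[:4]: print(n,np.round(r['rect']),round(r['confidence'],2))
E
```

```text
pics
{'time': 0.0, 'q': array([-6.74382585e+01,  5.00988708e+00,  1.00351601e+01,  9.51011425e+01,
        1.54400220e-03,  9.00005065e+01]), 'qd': array([ 0.13983985,  0.0197582 ,  0.00349461,  0.16710861, -0.05038163,
        0.08904418]), 'joint_efforts': array([ 2.45891359e-03, -5.20392680e+01,  4.64802361e+01,  1.60681171e-02,
        1.26129103e-04,  4.30378591e-06]), 'ee_pos': array([ 0.21093891, -0.50768345,  0.23060105]), 'tcp_rot': array([-91.16534465,  89.92411479, 111.39588933]), 'wrist_force': array([ 0.77726025, -0.49349579, -0.06490504]), 'torque': array([-0.03125607, -0.00830614,  0.0347178 ]), 'opening': 0.08557325863888839}
top [[430.1294130705545, 0.0, 278.8487479092776], [0.0, 430.1294130705545, 211.07419394108206], [0.0, 0.0, 1.0]] [0.4982322539605896, -0.09366372565288596, 1.1753994848802691]
riser [223. 154. 310. 207.] 0.65
probe [359. 224. 399. 282.] 0.89
probe [308. 289. 352. 375.] 0.79
probe [398. 313. 466. 328.] 0.55
driver_stand [ 86. 248. 130. 281.] 0.97
dust_dome [243. 119. 269. 147.] 0.87
dust_dome [ 86. 246. 128. 281.] 0.71
dust_dome [320. 130. 332. 143.] 0.3
blue_dish [113. 146. 141. 175.] 0.89
tin [361. 155. 390. 183.] 0.74
loupe [318. 131. 334. 145.] 0.46
side [[476.8082956397563, 0.0, 277.40752967983883], [0.0, 476.8082956397563, 208.16535594283607], [0.0, 0.0, 1.0]] [0.3151879229231292, 1.0903514222612893, 0.763088752343699]
riser [200. 184. 265. 248.] 0.93
probe [365. 150. 373. 179.] 0.74
probe [297. 169. 340. 188.] 0.62
probe [344. 182. 406. 214.] 0.61
driver_stand [273. 286. 312. 350.] 0.76
dust_dome [173. 204. 203. 231.] 0.84
blue_dish [152. 290. 192. 316.] 0.86
tin [241. 164. 262. 179.] 0.53
loupe [208. 178. 219. 194.] 0.6
tweezers [163. 242. 184. 268.] 0.51
tweezers [238. 165. 263. 178.] 0.19
```

Run:
```python
import cv2
a=cv2.imread('pics/top0.png')
cv2.imwrite('pics/t1.png',cv2.resize(a[100:400,70:480],(800,585),interpolation=cv2.INTER_CUBIC))
```

```text
(no output)
```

View pics/t1.png

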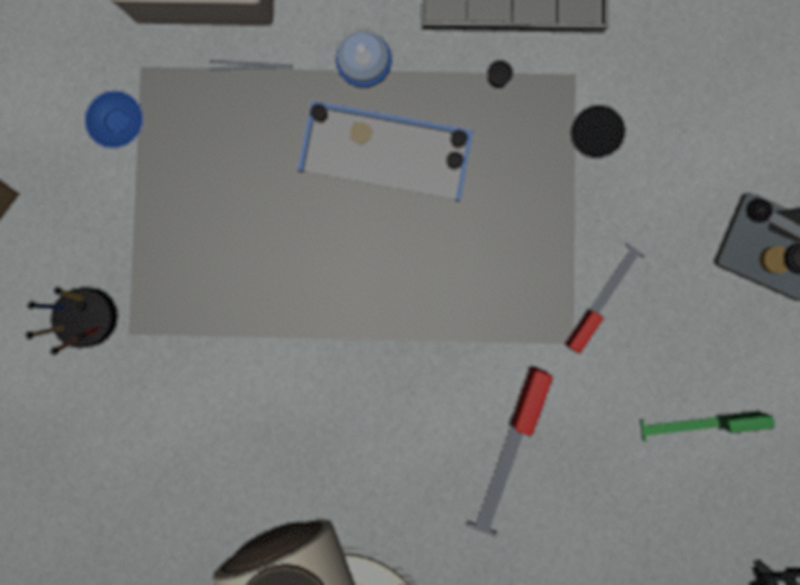

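View pics/side0.png

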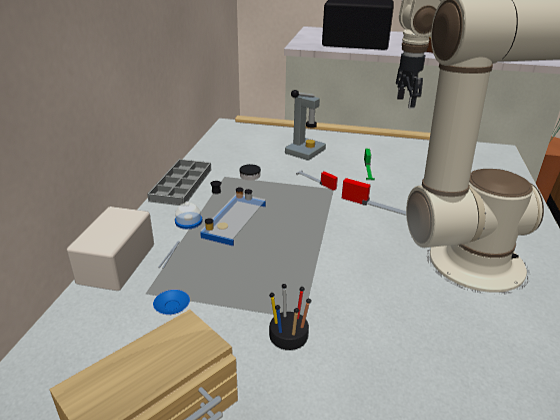

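The top view (crop scale 1.95) shows three look-alikes: the small red probe at px (376,253), a large red one at px (332,332) and a green one at px (432,320). I choose the small red one. The riser is at px (267,178), with the die seen through its plate at px (254,168). Next I'll measure these and check the choice in a close crop.

```bash
cat > m.py <<'E'
from h import *
d=dict(np.load('top0.npz')); f=d['frame'].astype(int); B,G,R=f[...,0],f[...,1],f[...,2]
def rect(mask,z):
    v,u=np.nonzero(mask); P=np.array([world(d,a,b,z)[:2] for a,b in zip(u,v)],np.float32)
    return cv2.minAreaRect(P),P
def win(m,l,t,r,b):
    o=np.zeros_like(m);o[t:b,l:r]=m[t:b,l:r];return o
red=(R>90)&(R>1.8*G)&(R>1.8*B)
for w in [(355,220,403,285),(300,285,356,378)]:
    m=win(red,*w); n,l,s,c=cv2.connectedComponentsWithStats(m.astype(np.uint8)); k=1+np.argmax(s[1:,4]); 
    r,P=rect(l==k,0.048); print('red',s[k],r)
    v,u=np.nonzero(l==k); z=[world(d,a,b)[2] for a,b in zip(u,v)]; print(np.percentile(z,[5,50,95]))
blue=(B>1.35*R)&(B>80)
m=win(blue,218,150,318,210); r,P=rect(m,0.026); print('riser',r,m.sum())
die=(R>B+25)&(R>100); m=win(die,235,155,275,190); r,P=rect(m,0.006); print('die',r,P.mean(0),m.sum())
c=np.hstack([f[100:220,210:320],]).astype(np.uint8); c2=f[215:290,350:410].astype(np.uint8)
a=cv2.resize(c,(550,600),interpolation=cv2.INTER_CUBIC); b=cv2.resize(c2,(250,312),interpolation=cv2.INTER_CUBIC)
b=np.vstack([b,np.zeros((288,250,3),np.uint8)]); cv2.imwrite('pics/c1.png',np.hstack([a,b]))
E
python3 m.py
```

```text
red [362 260  17  21 145] ((0.42983368039131165, -0.316256582736969), (0.016381725668907166, 0.056922122836112976), 56.84005355834961)
[0.04247364 0.04670502 0.05096121]
red [334 290  19  33 311] ((0.33540213108062744, -0.24753834307193756), (0.024363139644265175, 0.08429485559463501), 70.99539947509766)
[0.06256923 0.066843   0.07024867]
riser ((0.6717703938484192, -0.042425304651260376), (0.22704680263996124, 0.09841291606426239), 80.57787322998047) 311
die ((0.6995368003845215, -0.0065760537981987), (0.025017712265253067, 0.024756569415330887), 1.3826427459716797) [ 0.6991137  -0.00659087] 80
```

View pics/c1.png

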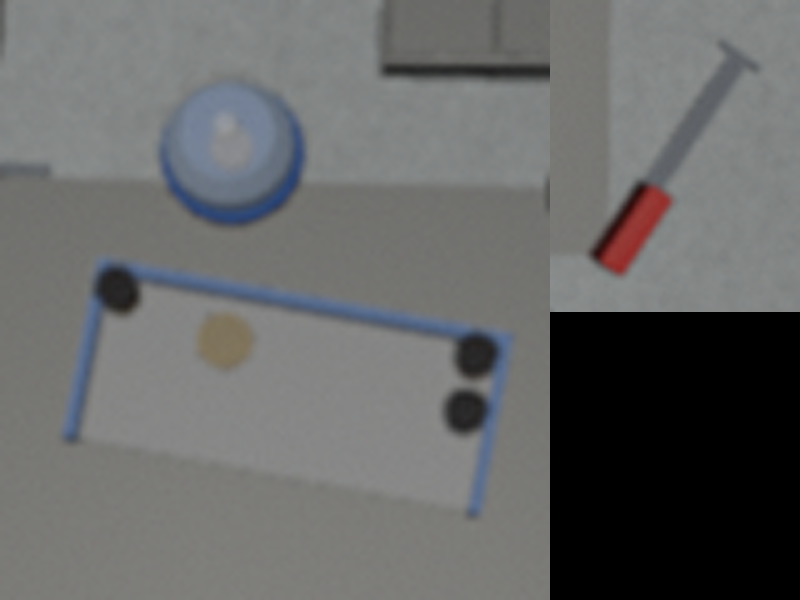

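The close crop confirms the choice: the small probe's handle top measures 57x16 mm at 47 mm high, while the other red one is 84x24 mm at 67 mm. The die comes out at riser x≈21 mm, y≈40 mm, which fits the given gap. Now I'll compute the move.

```bash
cat >> h.py <<'E'
from scipy.spatial.transform import Rotation as Ro
RC=np.array([0.6718,-0.0424]); RY=np.radians(-9.42)
def pose():
    o=bot.get_obs(); return o,np.array(o['ee_pos']),Ro.from_euler('xyz',o['tcp_rot'],degrees=True).as_matrix()
def riserf(p):
    c,s=np.cos(RY),np.sin(RY); q=np.asarray(p)[:2]-RC; return np.array([c*q[0]+s*q[1],-s*q[0]+c*q[1]])
def fromriser(x,y):
    c,s=np.cos(RY),np.sin(RY); return RC+np.array([c*x-s*y,s*x+c*y])
def delta(xyz,yaw=None):
    """shift in tool axes; roll so that tool y lies on the line at yaw+90 (probe x at yaw), nearest"""
    o,p,R=pose(); t=R.T@(np.array(xyz)-p); roll=0
    if yaw is not None:
        j=np.radians(yaw)+np.pi/2; w=R.T@np.array([np.cos(j),np.sin(j),0]); roll=np.arctan2(w[2],w[1]); roll=(roll+np.pi/2)%np.pi-np.pi/2
    print('t',round(o['time'],2),'p',np.round(p,4),'F',np.round(o['wrist_force'],2),'open',round(o['opening'],4)); print('delta',np.round(t,4),'roll',round(roll,4),'probe axes: toolz',np.round(R[:,2],3),'tooly',np.round(R[:,1],3),'toolx',np.round(R[:,0],4))
E
python3 - <<'E'
from h import *
d=dict(np.load('top0.npz'))
h=np.array([0.4298,-0.3163]); 
for u,v in [(395.1,228.2),(391,224.5),(399.5,232)]: 
    l=world(d,u,v,0.008); print(l, np.linalg.norm(l[:2]-h), np.degrees(np.arctan2(*(l[:2]-h)[::-1])))
delta([0.4298,-0.3163,0.13],-32.8)
print(riserf([0.6993,-0.0066]))
# dome/tin check
E
```

```text
[ 0.54056106 -0.39123297  0.008     ] 0.13372719218001636 -34.0794542571164
[ 0.55034412 -0.38016434  0.008     ] 0.13641678519958073 -27.914668375907432
[ 0.53053904 -0.40309288  0.008     ] 0.13297126565613684 -40.746920915005774
t 1.0 p [ 0.211  -0.5079  0.2313] F [ 0.31 -0.04 -0.77] open 0.0857
delta [ 0.1013 -0.093  -0.2755] roll 0.9663 probe axes: toolz [-0.923 -0.384 -0.   ] tooly [ 0.384 -0.923 -0.   ] toolx [ 0.  0. -1.]
[0.02126977 0.03981817]
```

>>> apply_moves([
  [0.0, -0.02, -0.05, 0.0, 1],
  [0.0, -0.03, -0.09, 0.0, 1],
])

```text
time: 1.2
ee_pos: [0.2826, -0.445, 0.2313]
tcp_rot: [-99.2, 90.0, 103.2]
wrist_force: [0.1, -0.7, -0.3]
opening: 0.0848
```

```bash
python3 -c "
from h import *
print(bot.get_obs()['q'])
delta([0.4298,-0.3163,0.13],-33.3)"
```

```text
[-5.75846920e+01  1.83768190e+00  6.78047297e+00  9.49532752e+01
  3.65082190e-03  1.00017464e+02]
t 1.2 p [ 0.2826 -0.445   0.2313] F [ 0.06 -0.73 -0.3 ] open 0.0848
delta [ 0.1013 -0.0629 -0.1851] roll 0.9721 probe axes: toolz [-0.925 -0.381 -0.   ] tooly [ 0.381 -0.925 -0.   ] toolx [-0.e+00  2.e-04 -1.e+00]
```

>>> apply_moves([
  [0.01, -0.012, -0.035, -0.15, 1],
  [0.02, -0.025, -0.075, -0.3, 1],
  [0.03, -0.035, -0.11, -0.45, 1],
  [0.04, -0.05, -0.15, -0.6, 1],
  [0.06, -0.063, -0.185, -0.75, 1],
  [0.08, -0.063, -0.185, -0.9, 1],
  [0.1, -0.063, -0.185, -1.05, 1],
  [0.1, -0.063, -0.185, -1.2, 1],
  [0.1, -0.063, -0.185, -1.35, 1],
  [0.1, -0.063, -0.185, -1.5, 1],
  [0.1, -0.063, -0.185, -1.65, 1],
  [0.1, -0.063, -0.185, -1.8, 1],
])

```text
time: 2.4
ee_pos: [0.4296, -0.3162, 0.1313]
tcp_rot: [140.6, 90.0, 86.4]
wrist_force: [-0.4, 1.0, 0.9]
opening: 0.0855
```

>>> apply_moves([
  [0, 0, 0, -0.14, 1],
  [0, 0, 0, -0.28, 1],
  [0, 0, 0, -0.36, 1],
  [0, 0, 0, -0.36, 1],
])

```text
time: 2.8
ee_pos: [0.4296, -0.3162, 0.1313]
tcp_rot: [130.6, 90.0, 97.1]
wrist_force: [0.2, -0.6, -0.0]
opening: 0.0851
```

Run:
```python
from h import *
delta([0.4298,-0.3163,0.013],-33.3)
d=snap('wrist','w1.png'); np.savez('w1.npz',**d); print(d['mount'].round(3).tolist(),d['camera_matrix'])
```

```text
t 2.8 p [ 0.4296 -0.3162  0.1313] F [ 0.25 -0.63 -0.04] open 0.0851
delta [ 0.1183 -0.      0.0002] roll -0.0022 probe axes: toolz [ 0.835 -0.551 -0.   ] tooly [0.551 0.835 0.   ] toolx [-0.e+00  3.e-04 -1.e+00]
[[-0.0, -0.309, 0.951, -0.143], [1.0, -0.0, 0.0, 0.001], [0.0, 0.951, 0.309, -0.079], [0.0, 0.0, 0.0, 1.0]] [[325.1922621    0.         281.11454161]
 [  0.         325.1922621  211.95970169]
 [  0.           0.           1.        ]]
```

View pics/w1.png

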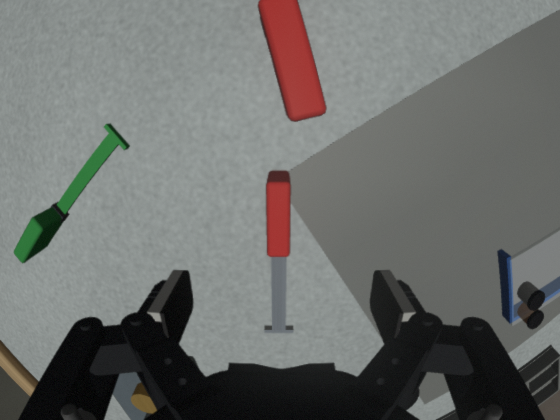

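The wrist view shows the small probe aligned between the open fingers: handle px (267–292,172–257), lip at (279,328). I'll measure the handle centre and lip from it.

```bash
cat >> h.py <<'E'
def wray(d,u,v,p,R,z):
    K=d['camera_matrix']; x,y=(u-K[0,2])/K[0,0],(v-K[1,2])/K[1,1]; th=np.hypot(x,y)
    r=np.array([x/th*np.sin(th),y/th*np.sin(th),np.cos(th)]); M=d['mount']
    w=R@M[:3,:3]@r; C=p+R@M[:3,3]; return C+w*(z-C[2])/w[2]
E
python3 - <<'E'
from h import *
d=dict(np.load('w1.npz')); o,p,R=pose(); f=d['frame'].astype(int)
B,G,Rd=f[...,0],f[...,1],f[...,2]
m=(Rd>150)&(Rd>2.5*G); m[:160]=0; v,u=np.nonzero(m); print(u.min(),u.max(),v.min(),v.max())
for n,(a,b,z) in dict(back_top=(279.5,182,.048),front_top=(279.5,256.5,.048),back_bot=(279,171,.048),lipfar=(279,332.5,.0),lipfar8=(279,332.5,.008),lipnear=(279,325.5,.008),lipL=(264.5,328,.008),lipR=(293.5,328,.008),hl=(267.5,230,.048),hr=(291.5,230,.048)).items():
    q=wray(d,a,b,p,R,z); print(n,(R.T@(q-p)).round(4)[1:],q.round(4))
print('col',f[318:340,279].sum(1).tolist()); print(f[318:340,268].sum(1).tolist()); print(Rd[165:195,279].tolist()); print(Rd[248:262,279].tolist())
E
```

```text
269 287 184 255
back_top [-0.0003 -0.0279] [ 0.4063 -0.301   0.048 ]
front_top [-0.0004  0.0307] [ 0.455  -0.3335  0.048 ]
back_bot [-0.0006 -0.0359] [ 0.3994 -0.2969  0.048 ]
lipfar [-0.0014  0.145 ] [ 0.5497 -0.3976  0.    ]
lipfar8 [-0.0013  0.1385] [ 0.5443 -0.3939  0.008 ]
lipnear [-0.0013  0.1291] [ 0.5365 -0.3887  0.008 ]
lipL [-0.0161  0.1325] [ 0.5311 -0.403   0.008 ]
lipR [0.0136 0.1325] [ 0.5475 -0.3782  0.008 ]
hl [-0.0093  0.0087] [ 0.4318 -0.3288  0.048 ]
hr [0.0086 0.0087] [ 0.4417 -0.3138  0.048 ]
col [319, 326, 321, 322, 319, 325, 322, 325, 325, 323, 319, 322, 329, 336, 358, 406, 430, 430, 427, 423, 428, 426]
[432, 426, 426, 436, 442, 439, 418, 317, 193, 181, 181, 207, 320, 338, 360, 402, 416, 416, 422, 424, 425, 433]
[138, 140, 141, 140, 134, 111, 78, 73, 74, 72, 75, 75, 75, 76, 75, 77, 93, 126, 147, 154, 158, 161, 161, 163, 162, 162, 163, 162, 162, 163]
[163, 163, 162, 162, 161, 162, 160, 151, 128, 110, 105, 106, 106, 104]
```

>>> apply_moves([
  [0.04, 0, 0.001, -0.002, 1],
  [0.08, 0, 0.001, -0.002, 1],
  [0.105, 0, 0.001, -0.002, 1],
  [0.118, 0, 0.001, -0.002, 1],
  [0.118, 0, 0.001, -0.002, 1],
  [0.118, 0, 0.001, -0.002, -1],
  [0.118, 0, 0.001, -0.002, -1],
  [0.118, 0, 0.001, -0.002, -1],
  [0.118, 0, 0.001, -0.002, -1],
  [0.118, 0, 0.001, -0.002, -1],
  [0.118, 0, 0.001, -0.002, -1],
  [0.118, 0, 0.001, -0.002, -1],
], newtons=80)

```text
time: 4.05
ee_pos: [0.4309, -0.3171, 0.0141]
tcp_rot: [3.0, 89.9, -30.5]
wrist_force: [-0.1, -0.3, 6.1]
opening: 0.017
```

>>> apply_moves([
  [-0.01, 0, 0, 0, -1],
  [-0.03, 0, 0, 0, -1],
  [-0.06, 0, 0, 0, -1],
  [-0.08, 0, 0, 0, -1],
  [-0.08, 0, 0, 0, -1],
])

```text
time: 4.55
ee_pos: [0.432, -0.3179, 0.0974]
tcp_rot: [-1.5, 89.7, -34.9]
wrist_force: [0.5, -0.3, -0.9]
opening: 0.0169
```

Run:
```python
from h import *
g=fromriser(-0.222,0.040); print(g)
delta([g[0],g[1],0.09],-9.42); o,p,R=pose()
d=snap('wrist','w2.png'); np.savez('w2.npz',**d); f=d['frame'].astype(int)
print('col',f[300:350,279].sum(1).tolist()); print(f[300:350,268].sum(1).tolist());Rd=f[...,2]
m=(Rd>150)&(Rd>2.5*f[...,1]); m[:130]=0; v,u=np.nonzero(m); print(u.min(),u.max(),v.min(),v.max())
```

```text
[0.45934046 0.03339542]
t 4.55 p [ 0.432  -0.3179  0.0974] F [ 0.54 -0.31 -0.92] open 0.0169
delta [ 0.0064  0.3081 -0.171 ] roll -0.42 probe axes: toolz [ 0.834 -0.552  0.006] tooly [ 0.552  0.834 -0.   ] toolx [ 0.0049 -0.0034 -1.    ]
col [265, 265, 265, 260, 258, 262, 263, 266, 262, 260, 264, 260, 266, 261, 259, 259, 262, 263, 260, 260, 260, 256, 260, 260, 257, 261, 260, 261, 259, 260, 255, 256, 258, 260, 259, 253, 260, 255, 257, 259, 256, 255, 256, 261, 261, 258, 257, 257, 258, 255]
[264, 265, 261, 263, 266, 261, 264, 265, 261, 265, 265, 261, 260, 260, 259, 264, 261, 266, 262, 259, 259, 263, 261, 262, 259, 259, 261, 261, 266, 255, 259, 256, 259, 257, 260, 259, 256, 263, 259, 259, 256, 256, 253, 263, 257, 256, 261, 259, 258, 260]
262 302 250 362
```

View pics/w2.png

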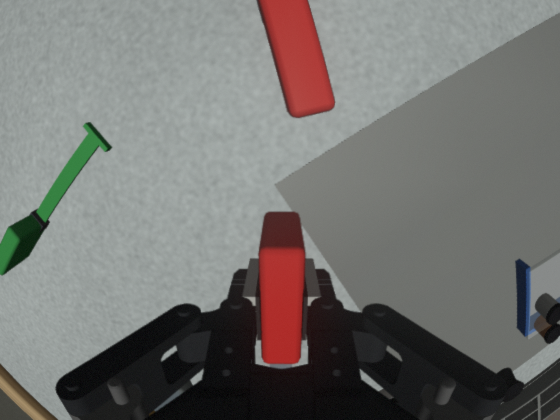

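>>> apply_moves([
  [0, 0.03, -0.02, -0.03, -1],
  [0, 0.07, -0.04, -0.08, -1],
  [0, 0.11, -0.06, -0.13, -1],
  [0, 0.15, -0.085, -0.18, -1],
  [0, 0.19, -0.105, -0.24, -1],
  [0, 0.23, -0.13, -0.3, -1],
  [0, 0.265, -0.15, -0.36, -1],
  [0, 0.29, -0.162, -0.41, -1],
  [0, 0.308, -0.171, -0.42, -1],
  [0, 0.308, -0.171, -0.42, -1],
  [0, 0.308, -0.171, -0.42, -1],
])

```text
time: 5.7
ee_pos: [0.458, 0.0339, 0.0935]
tcp_rot: [-59.0, 89.9, -68.4]
wrist_force: [-0.8, 0.8, -0.8]
opening: 0.0172
```

Run:
```python
from h import *
g=fromriser(-0.222,0.040)
delta([g[0],g[1],0.09],-9.42); o,p,R=pose()
d=snap('top','t2.png'); np.savez('t2.npz',**d); f=d['frame'].astype(int)
s=snap('side','s2.png'); np.savez('s2.npz',**s)
print(pose()[1])
print(g,fromriser(-.085,.04))
a=cv2.resize(f[150:290,190:330].astype(np.uint8),(560,560),interpolation=cv2.INTER_CUBIC)
b=cv2.resize(s['frame'][150:290,190:330],(560,560),interpolation=cv2.INTER_CUBIC)
cv2.imwrite('pics/c2.png',cv2.resize(np.hstack([a,b]),(800,400)))
```

```text
t 5.7 p [0.458  0.0339 0.0935] F [-0.78  0.75 -0.76] open 0.0172
delta [ 0.0035 -0.0002  0.0014] roll 0.0009 probe axes: toolz [ 0.987 -0.163  0.001] tooly [ 0.163  0.987 -0.002] toolx [ 9.0e-04 -2.4e-03 -1.0e+00]
[0.45825801 0.0331195  0.09405273]
[0.45934046 0.03339542] [0.59449303 0.01097258]
```

View pics/c2.png

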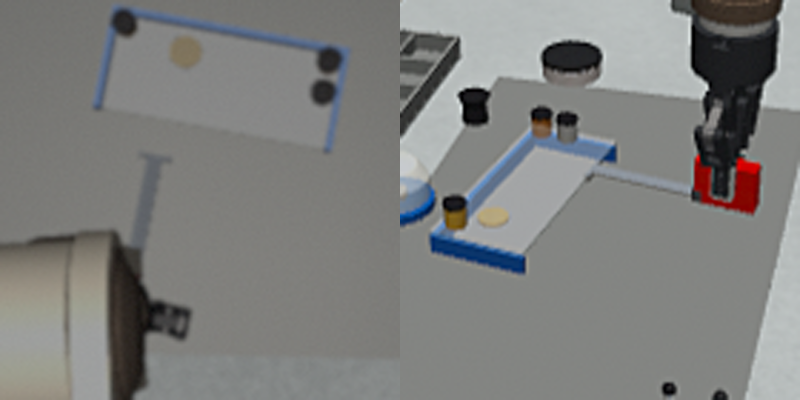

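The probe is held in front of the riser and pointing at the die; in the top crop the lip is at (153,157), about full px (243.5,205). Next I'll check the blade's pitch and the lip position.

Run:
```python
from h import *
o,p,R=pose(); d=dict(np.load('t2.npz')); s=dict(np.load('s2.npz'))
f=d['frame'].astype(int); zb=p[2]-0.0141   # underside height
print('underside est',zb)
pts=[]
for v in range(200,246):
    for u in range(228,256):
        if d['depth'][v,u]>0:
            X=world(d,u,v); q=R.T@(X-p)   # tool coords z ahead,y lateral
            if abs(q[1])<0.004 and 0.045<q[2]<0.13 and X[2]>0.04: pts.append((q[2],X[2]))
pts=np.array(pts); print(len(pts)); c,cov=np.polyfit(pts[:,0],pts[:,1],1,cov=True); print('slope deg',np.degrees(np.arctan(c[0])),'+-',np.degrees(cov[0,0]**.5),'z top at .05,.137',np.polyval(c,[.05,.137]),'expected',zb+.008,'sd',np.std(pts[:,1]-np.polyval(c,pts[:,0])))
# intensity profile along lip direction in top image
for lat in (-.011,0,.011):
    pr=[]
    for a in np.arange(.120,.152,.002):
        X=p+R@np.array([0,lat,a]); X[2]=zb+.008; x=d['R']@X+np.ravel(d['t']); u,v=(d['camera_matrix']@x)[:2]/x[2]
        pr.append(int(cv2.getRectSubPix(d['frame'],(1,1),(float(u),float(v))).sum()))
    print(lat,pr)
# side: profile vertically at blade points
for a in (.06,.09,.12,.135):
    pr=[]
    for dz in np.arange(-.012,.0221,.002):
        X=p+R@np.array([0,.007,a]); X[2]=zb+dz; x=s['R']@X+np.ravel(s['t']); u,v=(s['camera_matrix']@x)[:2]/x[2]
        pr.append(int(cv2.getRectSubPix(s['frame'],(1,1),(float(u),float(v))).sum()))
    print('side',a,pr)
```

```text
underside est 0.07995273091890191
100
slope deg 0.031303700790173805 +- 0.5072457625725052 z top at .05,.137 [0.0867876  0.08683513] expected 0.0879527309189019 sd 0.0020994370393346063
-0.011 [373, 373, 375, 375, 363, 337, 312, 318, 339, 358, 370, 372, 372, 370, 370, 371]
0 [297, 299, 298, 299, 299, 299, 310, 324, 346, 367, 373, 371, 370, 367, 365, 371]
0.011 [368, 366, 366, 364, 360, 337, 320, 323, 342, 362, 369, 369, 367, 370, 368, 368]
side 0.06 [393, 394, 394, 394, 396, 399, 402, 360, 325, 388, 431, 460, 456, 441, 414, 399, 389, 392]
side 0.09 [394, 396, 396, 396, 397, 399, 389, 348, 357, 393, 428, 448, 451, 434, 414, 398, 394, 393]
side 0.12 [394, 394, 395, 396, 397, 397, 386, 370, 357, 375, 424, 441, 450, 446, 436, 415, 338, 256]
side 0.135 [396, 400, 400, 357, 304, 240, 259, 303, 385, 433, 465, 479, 490, 498, 503, 492, 451, 410]
```

>>> apply_moves([
  [0.04, 0, 0, 0.001, -1],
  [0.06, 0, 0, 0.001, -1],
  [0.07, 0, 0, 0.001, -1],
  [0.074, 0, 0, 0.001, -1],
  [0.074, 0, 0, 0.001, -1],
  [0.074, 0, 0, 0.001, -1],
])

```text
time: 6.4
ee_pos: [0.4591, 0.0328, 0.0211]
tcp_rot: [-24.2, 89.8, -33.7]
wrist_force: [1.0, 0.4, -0.8]
opening: 0.0173
```

Run:
```python
from h import *
g=fromriser(-0.222,0.040)
delta([g[0],g[1],0.0236],-9.42); print(riserf(pose()[1]))
```

```text
t 6.4 p [0.4591 0.0328 0.0211] F [ 1.02  0.44 -0.77] open 0.0173
delta [-0.0025  0.0006  0.0002] roll -0.0021 probe axes: toolz [ 0.986 -0.166  0.004] tooly [ 0.166  0.986 -0.002] toolx [ 0.0033 -0.0022 -1.    ]
[-0.22217408  0.03939474]
```

>>> apply_moves([
  [0.003, 0, 0, 0, -1],
  [0.005, 0, 0, 0, -1],
  [0.006, 0, 0, 0, -1],
  [0.006, 0, 0, 0, -1],
])

```text
time: 6.8
ee_pos: [0.459, 0.0328, 0.015]
tcp_rot: [-24.4, 89.8, -33.9]
wrist_force: [0.4, 0.3, -1.8]
opening: 0.0169
```

>>> apply_moves([
  [0.001, 0, 0, 0, -1],
  [0.001, 0, 0, 0, -1],
  [0.001, 0, 0, 0, -1],
])

```text
time: 7.1
ee_pos: [0.4591, 0.0329, 0.0141]
tcp_rot: [-22.1, 89.8, -31.6]
wrist_force: [0.6, 0.1, -0.2]
opening: 0.0171
```

>>> apply_moves([
  [0.001, 0, 0, 0, -1],
  [0.001, 0, 0, 0, -1],
  [0.001, 0, 0, 0, -1],
])

```text
time: 7.4
ee_pos: [0.4593, 0.0329, 0.0141]
tcp_rot: [-18.6, 89.7, -28.1]
wrist_force: [-4.4, 1.2, 8.2]
opening: 0.0171
```

>>> apply_moves([
  [-0.005, 0, 0, 0, -1],
  [-0.0095, 0, 0, 0, -1],
  [-0.0095, 0, 0, 0, -1],
  [-0.0095, 0, 0, 0, -1],
])

```text
time: 7.8
ee_pos: [0.4593, 0.0329, 0.0236]
tcp_rot: [-17.6, 89.7, -27.2]
wrist_force: [0.2, 0.5, -0.7]
opening: 0.0167
```

Run:
```python
from h import *
g=fromriser(-0.137,0.040)
delta([g[0],g[1],0.0235],-9.42); print(riserf(pose()[1]))
```

```text
t 7.8 p [0.4593 0.0329 0.0236] F [ 0.22  0.55 -0.72] open 0.0167
delta [0.0005 0.0007 0.085 ] roll -0.002 probe axes: toolz [ 0.986 -0.166  0.004] tooly [ 0.166  0.986 -0.001] toolx [ 0.0042 -0.0021 -1.    ]
[-0.22195775  0.03950096]
```

>>> apply_moves([
  [0.0005, 0, 0.01, -0.002, -1],
  [0.0005, 0.0005, 0.02, -0.002, -1],
  [0.0005, 0.0005, 0.03, -0.002, -1],
  [0.0005, 0.0005, 0.04, -0.002, -1],
  [0.0005, 0.0005, 0.05, -0.002, -1],
  [0.0005, 0.0005, 0.06, -0.002, -1],
  [0.0005, 0.0005, 0.07, -0.002, -1],
  [0.0005, 0.0005, 0.08, -0.002, -1],
  [0.0005, 0.0005, 0.085, -0.002, -1],
  [0.0005, 0.0005, 0.085, -0.002, -1],
])

```text
time: 8.8
ee_pos: [0.5437, 0.0192, 0.0233]
tcp_rot: [-18.7, 89.7, -28.1]
wrist_force: [0.1, -0.6, -1.3]
opening: 0.0167
```

Run:
```python
from h import *
g=fromriser(-0.097,0.040)
delta([g[0],g[1],0.0235],-9.42); print(riserf(pose()[1]))
t=snap('top');s=snap('side')
a=cv2.resize(t['frame'][140:250,210:320],(400,400),interpolation=cv2.INTER_CUBIC)
b=cv2.resize(s['frame'][170:260,190:280],(400,400),interpolation=cv2.INTER_CUBIC)
cv2.imwrite('pics/c3.png',np.hstack([a,b]))
```

```text
t 8.8 p [0.5437 0.0192 0.0233] F [ 0.14 -0.61 -1.26] open 0.0167
delta [0.     0.0002 0.0394] roll -0.0002 probe axes: toolz [ 0.986 -0.164  0.004] tooly [ 0.164  0.986 -0.001] toolx [ 0.004  -0.0021 -1.    ]
[-0.13643648  0.03979181]
```

View pics/c3.png

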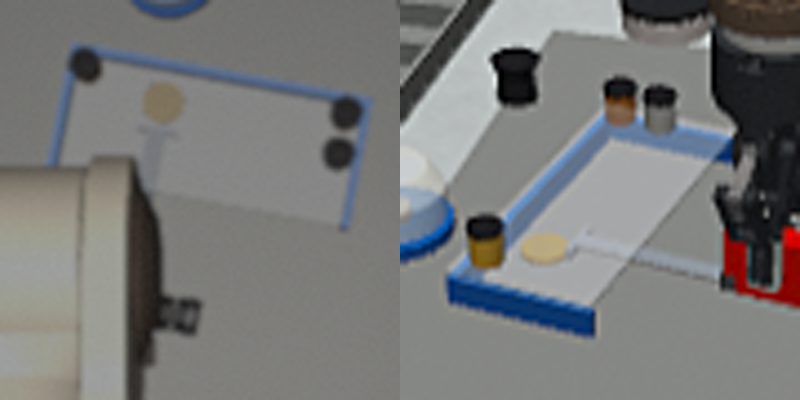

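The lip is under the plate just short of the die and in line with it: in the top crop, lip (156,130) and die (163,103). The force is still near zero, so I'll slide on over the die.

>>> apply_moves([
  [0, 0, 0.006, 0, -1],
  [0, 0, 0.012, 0, -1],
  [0, 0, 0.018, 0, -1],
  [0, 0, 0.024, 0, -1],
  [0, 0, 0.03, 0, -1],
  [0, 0, 0.034, 0, -1],
  [0, 0, 0.036, 0, -1],
  [0, 0, 0.036, 0, -1],
  [0, 0, 0.036, 0, -1],
])

```text
time: 9.8
ee_pos: [0.5783, 0.0134, 0.0234]
tcp_rot: [-22.6, 89.8, -32.1]
wrist_force: [-0.2, -0.0, -1.4]
opening: 0.0168
```

>>> apply_moves([
  [0, 0, 0.001, 0, -1],
  [0, 0, 0.002, 0, -1],
  [0, 0, 0.002, 0, -1],
])

```text
time: 10.1
ee_pos: [0.5804, 0.0131, 0.0235]
tcp_rot: [-22.0, 89.8, -31.4]
wrist_force: [-0.3, 0.4, -1.5]
opening: 0.017
```

>>> apply_moves([
  [0, 0, 0.001, 0, -1],
  [0, 0, 0.0015, 0, -1],
  [0, 0, 0.0015, 0, -1],
])

```text
time: 10.4
ee_pos: [0.5819, 0.0128, 0.0235]
tcp_rot: [-21.6, 89.8, -31.0]
wrist_force: [-0.6, -0.0, -2.0]
opening: 0.0172
```

>>> apply_moves([
  [0, 0, 0.001, 0, -1],
  [0, 0, 0.001, 0, -1],
])

```text
time: 10.6
ee_pos: [0.583, 0.0127, 0.0235]
tcp_rot: [-21.2, 89.8, -30.7]
wrist_force: [0.5, -0.4, -0.3]
opening: 0.0171
```

>>> apply_moves([
  [0, 0, 0.001, 0, -1],
  [0, 0, 0.001, 0, -1],
])

```text
time: 10.8
ee_pos: [0.5841, 0.0125, 0.0235]
tcp_rot: [-20.3, 89.8, -29.7]
wrist_force: [0.5, -0.5, -2.3]
opening: 0.017
```

>>> apply_moves([
  [0, 0, 0.001, 0, -1],
  [0, 0, 0.001, 0, -1],
])

```text
time: 11.0
ee_pos: [0.5852, 0.0123, 0.0235]
tcp_rot: [-20.2, 89.8, -29.6]
wrist_force: [-0.2, -0.0, -1.1]
opening: 0.0167
```

>>> apply_moves([
  [0, 0, 0.0008, 0, -1],
  [0, 0, 0.0008, 0, -1],
])

```text
time: 11.2
ee_pos: [0.5861, 0.0121, 0.0235]
tcp_rot: [-20.3, 89.8, -29.7]
wrist_force: [-0.6, 0.7, -1.3]
opening: 0.017
```

>>> apply_moves([
  [0, 0, 0.0008, 0, -1],
  [0, 0, 0.0008, 0, -1],
])

```text
time: 11.4
ee_pos: [0.587, 0.012, 0.0235]
tcp_rot: [-19.3, 89.7, -28.7]
wrist_force: [-0.2, 0.1, -2.2]
opening: 0.0171
```

>>> apply_moves([
  [0, 0, 0.0008, 0, -1],
  [0, 0, 0.0008, 0, -1],
])

```text
time: 11.6
ee_pos: [0.5879, 0.0118, 0.0235]
tcp_rot: [-19.1, 89.7, -28.5]
wrist_force: [-0.5, -0.2, -1.8]
opening: 0.0173
```

>>> apply_moves([
  [0, 0, 0.0008, 0, -1],
  [0, 0, 0.0008, 0, -1],
])

```text
time: 11.8
ee_pos: [0.5887, 0.0117, 0.0235]
tcp_rot: [-19.5, 89.7, -28.9]
wrist_force: [-1.0, -0.2, -2.1]
opening: 0.0172
```

>>> apply_moves([
  [0, 0, 0.0006, 0, -1],
  [0, 0, 0.0006, 0, -1],
])

```text
time: 12.0
ee_pos: [0.5887, 0.0117, 0.0234]
tcp_rot: [-28.5, 89.8, -37.9]
wrist_force: [-5.1, 0.5, 1.4]
opening: 0.0172
```

The wall is felt: the force in x steps to −5 N and the TCP stops where the wall should be (lip reach ≈135–137 mm). I'll back off about 1.6 mm and lower.

>>> apply_moves([
  [0, 0, -0.0008, 0, -1],
  [0, 0, -0.0016, 0, -1],
  [0, 0, -0.0016, 0, -1],
  [0, 0, -0.0016, 0, -1],
])

```text
time: 12.4
ee_pos: [0.5873, 0.0119, 0.0235]
tcp_rot: [-24.1, 89.8, -33.5]
wrist_force: [0.1, 0.6, -1.3]
opening: 0.0171
```

>>> apply_moves([
  [0.0015, 0, 0, 0, -1],
  [0.003, 0, 0, 0, -1],
  [0.003, 0, 0, 0, -1],
])

```text
time: 12.7
ee_pos: [0.5872, 0.0119, 0.0201]
tcp_rot: [-28.9, 89.8, -38.3]
wrist_force: [-0.5, 0.2, -2.3]
opening: 0.0169
```

>>> apply_moves([
  [0.001, 0, 0, 0, -1],
  [0.002, 0, 0, 0, -1],
  [0.002, 0, 0, 0, -1],
])

```text
time: 13.0
ee_pos: [0.587, 0.0119, 0.0179]
tcp_rot: [-33.9, 89.8, -43.4]
wrist_force: [-0.1, -1.3, -1.0]
opening: 0.0172
```

>>> apply_moves([
  [0.001, 0, 0, 0, -1],
  [0.0018, 0, 0, 0, -1],
  [0.0018, 0, 0, 0, -1],
])

```text
time: 13.3
ee_pos: [0.587, 0.0119, 0.0159]
tcp_rot: [-34.7, 89.8, -44.1]
wrist_force: [0.2, 0.0, -1.6]
opening: 0.0171
```

Run:
```python
from h import *
g=fromriser(-0.222,0.040)
delta([g[0],g[1],0.0163],-9.42); print(riserf(pose()[1]))
```

```text
t 13.3 p [0.587  0.0119 0.0159] F [ 0.15  0.05 -1.63] open 0.0171
delta [-0.0007  0.0003 -0.1295] roll -0.0001 probe axes: toolz [ 0.986 -0.164  0.002] tooly [ 0.164  0.986 -0.002] toolx [ 0.0021 -0.0021 -1.    ]
[-0.09254696  0.03967693]
```

>>> apply_moves([
  [-0.0003, 0, -0.001, 0, -1],
  [-0.0003, 0, -0.002, 0, -1],
  [-0.0003, 0, -0.003, 0, -1],
  [-0.0003, 0, -0.005, 0, -1],
  [-0.0003, 0, -0.008, 0, -1],
  [-0.0003, 0, -0.012, 0, -1],
  [-0.0003, 0, -0.016, 0, -1],
  [-0.0003, 0, -0.02, 0, -1],
  [-0.0003, 0, -0.024, 0, -1],
  [-0.0003, 0, -0.027, 0, -1],
  [-0.0003, 0, -0.029, 0, -1],
  [-0.0003, 0, -0.03, 0, -1],
])

```text
time: 14.5
ee_pos: [0.5572, 0.0168, 0.0162]
tcp_rot: [-34.4, 89.8, -43.8]
wrist_force: [-0.1, -0.3, -0.9]
opening: 0.0171
```

```bash
cat > look.py <<'E'
from h import *
import sys
def die():
    d=snap('top'); f=d['frame'].astype(int); m=(f[...,2]>f[...,0]+25)&(f[...,2]>100); o=np.zeros_like(m); o[150:260,225:300]=m[150:260,225:300]
    n,l,s,c=cv2.connectedComponentsWithStats(o.astype(np.uint8)); k=1+np.argmax(s[1:,4]); w=world(d,*c[k],.006); print('top die',s[k],w.round(4),riserf(w).round(4))
    s_=snap('side'); return d,s_
if __name__=='__main__':
    g=fromriser(-0.222,0.040); delta([g[0],g[1],0.016],-9.42); print(riserf(pose()[1])); d,s=die()
    a=cv2.resize(d['frame'][140:260,210:330],(400,400),interpolation=cv2.INTER_CUBIC); b=cv2.resize(s['frame'][160:260,190:290],(400,400),interpolation=cv2.INTER_CUBIC)
    cv2.imwrite('pics/%s.png'%sys.argv[1],np.hstack([a,b]))
E
python3 look.py c4
```

```text
t 14.5 p [0.5572 0.0168 0.0162] F [-0.1  -0.34 -0.93] open 0.0171
delta [-0.      0.0003 -0.0993] roll -0.0001 probe axes: toolz [ 0.987 -0.164  0.002] tooly [ 0.164  0.987 -0.002] toolx [ 0.0022 -0.0021 -1.    ]
[-0.12273756  0.03968632]
top die [255 176   3   6  11] [ 0.6685 -0.0125  0.006 ] [-0.0081  0.029 ]
```

>>> apply_moves([
  [0, 0, -0.002, 0, -1],
  [0, 0, -0.005, 0, -1],
  [0, 0, -0.009, 0, -1],
  [0, 0, -0.014, 0, -1],
  [0, 0, -0.019, 0, -1],
  [0, 0, -0.024, 0, -1],
  [0, 0, -0.029, 0, -1],
  [0, 0, -0.034, 0, -1],
  [0, 0, -0.039, 0, -1],
  [0, 0, -0.044, 0, -1],
  [0, 0, -0.048, 0, -1],
  [0, 0, -0.05, 0, -1],
])

```text
time: 15.8
ee_pos: [0.5076, 0.0251, 0.0161]
tcp_rot: [-34.9, 89.8, -44.3]
wrist_force: [1.1, 0.5, -2.0]
opening: 0.0171
```

>>> apply_moves([
  [0, 0, -0.002, 0, -1],
  [0, 0, -0.005, 0, -1],
  [0, 0, -0.009, 0, -1],
  [0, 0, -0.014, 0, -1],
  [0, 0, -0.019, 0, -1],
  [0, 0, -0.024, 0, -1],
  [0, 0, -0.029, 0, -1],
  [0, 0, -0.034, 0, -1],
  [0, 0, -0.039, 0, -1],
  [0, 0, -0.043, 0, -1],
  [0, 0, -0.046, 0, -1],
  [0, 0, -0.047, 0, -1],
])

```text
time: 17.0
ee_pos: [0.461, 0.0328, 0.016]
tcp_rot: [-34.3, 89.8, -43.7]
wrist_force: [0.8, 0.3, -2.2]
opening: 0.017
```

```bash
python3 look.py c5
```

```text
t 17.0 p [0.461  0.0328 0.016 ] F [ 0.75  0.31 -2.19] open 0.017
delta [ 0.      0.0003 -0.0017] roll 0.0001 probe axes: toolz [ 0.987 -0.164  0.002] tooly [ 0.164  0.987 -0.002] toolx [ 0.0021 -0.002  -1.    ]
[-0.22030926  0.03971828]
top die [248 209   4   8  21] [0.5741 0.0035 0.006 ] [-0.1039  0.0293]
```

View pics/c5.png

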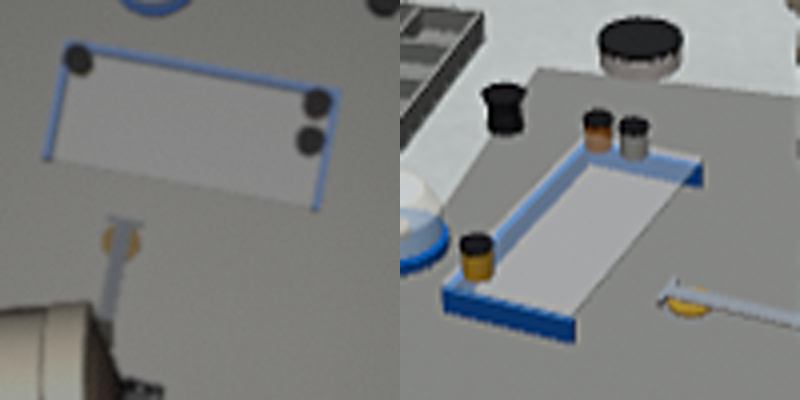

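The die is out at riser x≈−0.105, lying under the blade at top-crop (121,242), with the lip about 33 mm in front of the riser. Now I'll ease off, lift, shift to the right and lower.

>>> apply_moves([
  [0, 0, 0.002, 0, -1],
  [0, 0, 0.002, 0, -1],
  [-0.01, 0, 0.002, 0, -1],
  [-0.025, 0, 0.002, 0, -1],
  [-0.04, 0, 0.002, 0, -1],
  [-0.045, -0.015, -0.01, 0, -1],
  [-0.045, -0.04, -0.02, 0, -1],
  [-0.045, -0.065, -0.03, 0, -1],
  [-0.045, -0.085, -0.038, 0, -1],
  [-0.045, -0.09, -0.04, 0, -1],
  [-0.045, -0.09, -0.04, 0, -1],
])

```text
time: 18.2
ee_pos: [0.407, -0.0497, 0.0617]
tcp_rot: [-24.3, 89.8, -33.8]
wrist_force: [0.6, 0.1, -2.6]
opening: 0.0168
```

```bash
python3 look.py c6; python3 -c "
from h import *
g=fromriser(-0.26,-0.05); delta([g[0],g[1],0.0142],-9.42)"
```

```text
t 18.2 p [ 0.407  -0.0497  0.0617] F [ 0.56  0.07 -2.59] open 0.0168
delta [0.0457 0.0907 0.0378] roll -0.0015 probe axes: toolz [ 0.986 -0.165  0.003] tooly [ 0.165  0.986 -0.001] toolx [ 0.003 -0.002 -1.   ]
[-0.26005664 -0.05058492]
top die [241 207  11  11  96] [0.5757 0.0141 0.006 ] [-0.104  0.04 ]
t 18.3 p [ 0.4073 -0.049   0.0614] F [-0.42 -0.   -0.35] open 0.0169
delta [ 0.0472 -0.0001 -0.0003] roll -0.0 probe axes: toolz [ 0.987 -0.164  0.003] tooly [ 0.164  0.987 -0.001] toolx [ 0.0027 -0.0019 -1.    ]
```

View pics/c6.png

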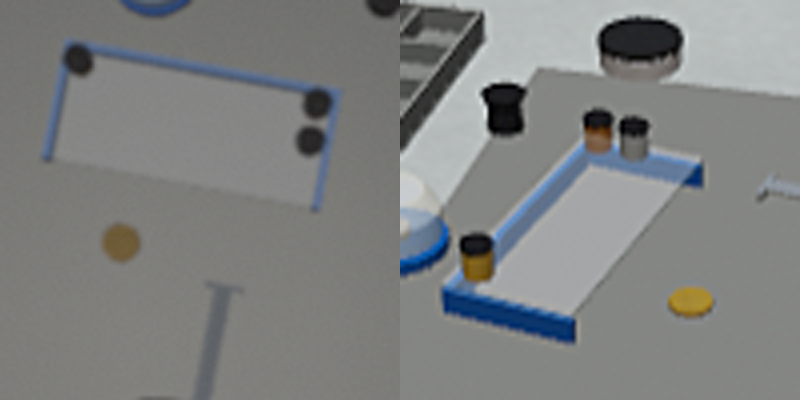

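The die lies flat and alone at riser (−0.104, 0.040), top-crop (121,242), with the probe clear to its right. Next I'll lower the probe, open the fingers and retreat.

>>> apply_moves([
  [0.02, 0, 0, 0, -1],
  [0.035, 0, 0, 0, -1],
  [0.043, 0, 0, 0, -1],
  [0.045, 0, 0, 0, -1],
  [0.0465, 0, 0, 0, -1],
  [0.0465, 0, 0, 0, -1],
])

```text
time: 18.9
ee_pos: [0.4079, -0.049, 0.0154]
tcp_rot: [-20.3, 89.8, -29.7]
wrist_force: [0.8, 0.0, -1.0]
opening: 0.017
```

>>> apply_moves([
  [0.0003, 0, 0, 0, -0.4],
  [0.0003, 0, 0, 0, 0],
  [0.0003, 0, 0, 0, 0.5],
  [0.0003, 0, 0, 0, 1],
  [0.0003, 0, 0, 0, 1],
  [0.0003, 0, 0, 0, 1],
  [0.0003, 0, 0, 0, 1],
  [0.0003, 0, 0, 0, 1],
])

```text
time: 19.7
ee_pos: [0.4078, -0.049, 0.0151]
tcp_rot: [-21.0, 89.8, -30.4]
wrist_force: [0.1, 0.4, -0.2]
opening: 0.0854
```

>>> apply_moves([
  [-0.01, 0, 0, 0, 1],
  [-0.04, 0, 0, 0, 1],
  [-0.08, 0, 0, 0, 1],
  [-0.12, 0, 0, 0, 1],
  [-0.15, 0, -0.03, 0, 1],
  [-0.15, 0, -0.06, 0, 1],
  [-0.15, 0, -0.06, 0, 1],
])

```text
time: 20.4
ee_pos: [0.3466, -0.0386, 0.167]
tcp_rot: [-10.4, 89.6, -19.8]
wrist_force: [1.2, 0.6, -0.2]
opening: 0.0852
```

Run:
```python
from look import *
o=bot.get_obs(); print(o['time'],o['ee_pos'],o['opening']); d,s=die()
w=snap('wrist'); a=cv2.resize(s['frame'][130:270,180:380],(500,350)); b=cv2.resize(w['frame'],(467,350))
cv2.imwrite('pics/c7.png',cv2.resize(np.hstack([a,b]),(800,290)))
o=dict(np.load('top0.npz'))['frame'].astype(int); diff=np.abs(d['frame'].astype(int)-o).sum(2)
for n,(l,t,r,b) in dict(dome=(240,117,272,150),dish=(110,143,144,178),tin=(358,152,393,186),loupe=(315,128,337,148),stand=(84,245,132,283),tweez=(175,125,225,140),riser=(218,150,320,212)).items(): print(n,(diff[t:b,l:r]>90).sum())
```

```text
20.4 [ 0.34658927 -0.03860965  0.16701113] 0.08524587398973103
top die [241 207  11  11  96] [0.5757 0.0141 0.006 ] [-0.104  0.04 ]
dome 0
dish 0
tin 0
loupe 0
stand 0
tweez 0
riser 29
```

View pics/c7.png

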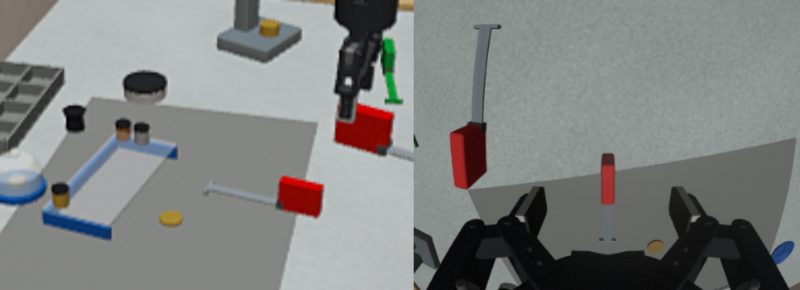

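The probe stands flat and released at side-crop (260,195), with the die alone at (171,218). No bystander has moved in the top-view difference, so I'm handing in.

```bash
python3 -c "
from workcell import bot
print(bot.job_done())"
```

```text
the job is handed in; nothing more can be done
None
```

The die is out and lying flat in front of the riser, and the probe is laid down flat beside it. The job was handed in at about 20.5 s of the 64 s allowed; it reports no verdict.

**What I did:** I picked the smaller red probe (handle 57×16 mm and 47 mm high, against 84×24 mm and 67 mm for the other red one). I slid its blade in about 9.5 mm up and felt the back wall at about 5 N. I then backed off about 1.5 mm, let the lip down behind the die and dragged it out. After that I lifted the probe clear and set it down to the right.

**Last checks:**
- **Die:** its centre is at riser x ≈ −0.104, y ≈ 0.040, so its edge is about 38 mm clear of the front edge.
- **Probe:** the pictures show it upright, released and clear of both riser and die. I judged its final pose by eye and did not measure it.
- **Forces:** the highest wrist reading I saw was about 9 N, when I pressed the probe on the bench to find its height. The readings were taken at the end of each move, so brief peaks in between would not show.
- **Bystanders:** the top view shows no change at any of them. It did change inside the riser area, which I put down to the die having left it.

**Small disagreement:** the lip reach came out at about 137 mm from the cameras and about 135 mm from the wall touch. That is within the 2 mm calibration.

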